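Park the trolley wheel on its stand: mark up, chocked, covered

TASK

Park the trolley wheel that sits in the blue bench stand: slide the steel cover fully open by its orange fin, turn the wheel by rubbing its tyre until the yellow paint mark stands still at the very top, level with the two red tabs, then push the yellow chock in under the tyre, straight and flat on the bench, until it is snug against the tyre. Finish by sliding the cover fully shut, so that the mark shows in the middle of its window, and leave the paint bottle, the tin and the wrench where they are.

Things in the scene. Friction and masses are not known exactly. Their poses are not given: they have to be found in the camera images.
- rig: Blue wheel stand, fixed. Origin on the bench under the wheel's middle; x along the axle (105 mm up), y the way the cover opens. Cheeks and posts leave 70 mm clear (x) for tyre and chock. Rails on top: inner faces x +-35 mm, tops z 198, y -84 to 250; posts at y -80, 80, 240 mm. Feet 10 mm high, x +-35 to +-65, y -87 to 253. Red tabs on the rails show y = 0. The chock enters from -y.
- wheel (a joint): Wheel angle about the stand's x, rad: 0 (or any multiple of 2 pi) = mark at the very top; grows as the wheel's top moves to -y. Smooth black rubber tyre 160 mm across, 40 mm wide, 0.9 kg, top 185 mm and underside 25 mm above the bench. Turns endlessly both ways; slight bearing drag (0.025 N m) stops it almost at once and it stays. Starts at any angle with the mark at about axle height or lower.
- mark (a point): Middle of the yellow paint mark on the tyre's tread, 80 mm from the axle: a stripe 14 mm long around the rim, across the whole tread and 30 mm down both side faces. It starts low, out of sight from above.
- cover (a joint): Travel of the steel cover along +y of the stand: 0 shut (over the wheel), 0.150 m fully open, with end stops. It slides with about 1.5 N friction and light damping and stays where it is left.
- fin (a point): Middle of the top edge of the cover's upright orange fin, to push or pinch: 12 mm thick (y), 50 wide (x), 40 high, top 244 mm above the bench; at y -62 mm of the stand when shut, +88 when open. Cover plate 90 mm wide (x), 5 thick, top at 204 mm, from 13 mm on the -y side of the fin to 137 mm on its +y side, with a 48 x 30 mm (x, y) window in its middle over the tyre's top when shut.
- chock: Loose yellow wheel chock with black bar handle, 0.35 kg, on the bench off the stand's -y end. Origin on the bench under its nose tip; y points from handle to nose (to the wheel). Wedge 50 mm wide; ramp from 10 mm high at the nose to 60 mm at y -60; back at y -85 mm. Bar 26 mm wide and high, to y -180. Snug and straight, its nose lies at about y -11 mm of the stand (beneath the tyre).
- handle (a point): Where to grip the chock: middle of the black bar handle, 145 mm behind the nose tip, 13 mm above its underside. With the chock home it lies 156 mm from the wheel's middle, clear of tyre and rails for a gripper from above.
- bottle: Bystander: yellow paint bottle, 44 mm diameter, 85 mm high, origin under its middle. Leave alone.
- tin: Bystander: red tin, 60 mm diameter, 75 mm high, origin under its middle. Leave alone.
- wrench: Bystander: steel wrench, 170 mm long, lying on the robot's side of the stand. Origin at the middle of its underside. Leave alone.
Things that resemble listed ones, but are neither listed nor needed, are in the scene too. What is shaped like the chock but green is not meant.

How it is judged:
By the outcome, as a careful person would: the job done as asked, in the order asked, and still so for the second after the job is handed in, with the robot touching nothing.
It also fails if it takes over 72 s, if anything falls off the work surface, if the arm or the gripper's body presses on something with over 40 N, if the wrist force passes 120 N, or if a joint passes its speed limit or range.

ROBOT

A 6-joint arm with a two-finger parallel gripper is mounted at the origin on the work surface. World frame = base frame: x ahead of the robot, y to its left, z up, the work surface at z = 0. Lengths are in m, angles in rad, forces in N, time in s.
With the tool pointing down it reaches from about 0.325 to 0.9 m from the base axis. Payload 6.1 kg.
Tool frame: the origin (TCP) lies midway between the tips of the shut fingers; the grasp point (between the pads) lies 19 mm behind it; z points along the fingers, y is the line along which they close (so a half turn about z gives the same grasp; the last joint's range is limited). The gripper opens to 85 mm and grips with 20 to 120 N. Pads are 22 mm wide; open, the fingers measure 114 mm over their backs; the gripper's body (76 mm by 85 mm) begins 54 mm behind the grasp point. The pads swing forward as they close: fully open they stand 13 mm farther back than shut.
Start: joints at [1.108, 0.22, 1.526, -0, 1.395, -0.126], TCP at [0.207, 0.59, 0.231] pointing down, gripper open.
Joint ranges: [-2.98, 2.98], [-0.91, 2.08], [0.09, 2.57], [-1.24, 4.39], [0.2, 2.65], [-2.68, 2.68]. Speed limits (rad/s): [2.57, 2.57, 3.01, 3.14, 3.14, 3.14].

INTERFACE

Orientations are given as a unit quaternion [w, x, y, z].
In Python, from cell import ctrl, eyes, trace, mark_of gives the robot as it stands. The module is installed in compiled form; this text tells all that it offers.
- The arm moves only by the tool play_rows, never from a script. Its argument "motion" is a list of rows, each an object of numbers: "x", "y", "z": the shift along the world's x, y, z in units of 150 mm (1.0 is 150 mm); "ax", "ay", "az": the turn, a rotation vector about the world's x, y, z in units of pi/2 rad (1.0 is pi/2 rad). In form: [{"x": .., "y": .., "z": .., "ax": .., "ay": .., "az": ..}, ...]. A call has exactly 10 rows; each row shifts and turns the commanded pose from where the row before left it; what a row does not reach is not made up. A row lasts 1/12 s, in which the tool goes at most 41.7 mm and 7.16 degrees, less where a joint would pass 70% of its speed; a pose out of reach is approached as far as the arm can. A call with a number of a shift or a turn outside -1 to 1 is refused whole. A call with a gripper value outside its range is refused whole. "hand" is the finger opening in mm, from 0 to 85.4, set as the call begins (left out, the last holds). The fingers move at their own pace and stop on an object; "force" is the grip in N (left out, the last holds). Time passes only in rows, so rows that do not move let the fingers close, or fill a call up. It gives the time, the measured TCP pose, the force, the opening and the grip force at its end, in the units of the state.
- ctrl.observe(): the state, without advancing time (a new reading comes with each control period).
- eyes.camera(name): name is "scene" or "top" or "wrist"; returns (picture, depth): 480x640x3 uint8, red, green, blue; 480x640 float32, m along the optical axis (not along the pixel's ray), 0 where there is no reading.
- eyes.get_calibration(name): a dict with "K" (3x3 intrinsics, pixels), "k1" (the pictures are not rectified: a ray, as slopes to the right and down, at radius r is drawn at 1 + k1 r^2 times it, then the intrinsics apply), "rvec" (rotation vector, rad) and "tvec" (3), from world to camera coordinates, as OpenCV has them. Camera axes: x right, y down, z forward; pixel columns grow to the right and rows downward; lengths in m; the calibration is good to about 2 mm. A picture is of the moment at which its call begins: read the wrist's pose just before it. get_calibration takes no time and is no camera call; for the wrist camera it gives the pose at the moment of the call.
- ctrl.sign_off(): hands the job in; it is judged then, once.
Trained networks look in the newest picture that a camera, given by its name, has taken for a name from the list of things; names that differ only in an ending like _2 or _b are one class to them, and where a whole thing is asked for, a point or a joint stands for the part that bears it (a point fixed in the world has none). Each returns a list of dicts, best first, with "score" (0 to 1); they miss things now and then, are a little off and sometimes report something else, mostly with a low value. They report only what shows in the picture. A call takes as long as a camera call. They do not tell look-alikes from the thing itself.
- trace(camera, thing): "region" (480x640 bool, what is visible of it) and "position" ([column, row] in pixels, amid what is visible of it).
- mark_of(camera, thing): "position" ([column, row] in pixels: a listed point, or the origin of a listed thing).
The state is a dict: "time_s": time; "joint_positions": joint angles; "qd": joint speeds; "tau": joint torques, N m; "eef_pos": TCP position; "tool_rot": TCP orientation; "contact_force": force on the tool from outside, world axes, zero at the start; "ft_torque": the same for the moment, N m; "grip_width": finger opening in m; "finger_force": force on a finger pad.
Only numpy, scipy, OpenCV 4.12 (cv2) and the standard library are available. Lean on these libraries where they do the work, as an engineer would, in place of code of your own. Each camera call takes 0.05 s, during which the arm holds its last target. There are 200 camera calls.

## Working session

There is one attempt and no reset: what is moved stays moved. The work goes in short steps, Python scripts to look and compute and a tool call to move; the robot and the scene stay as the last step left them, time stands still between calls to the robot, and variables do not carry over. Pictures are saved under pics/ and viewed, at most 10 in all, crops included, and the job is handed in when it is done.

Besides the shell and the picture viewer there is one more tool, called after "Emit:" in YAML: its name, and indented under it one key for each argument. play_rows: Moves the arm, as the interface text tells. Shifts and turns lie within -1 to 1; 1 stands for 150 mm of shift or pi/2 rad of turn. Its arguments: {"type":"object","properties":{"motion":{"type":"array"},"hand":{"type":"number"},"force":{"type":"number"}},"required":["motion"]}

```bash
mkdir -p pics; cat > h.py <<'E'
import numpy as np, cv2
from cell import ctrl, eyes, trace, mark_of
def cam(n):
    c=eyes.get_calibration(n); p,d=eyes.camera(n)
    return p,d,c
def ray(c,px):
    K=np.array(c["K"]);k1=c["k1"]
    k1=float(np.ravel(k1)[0])
    px=np.atleast_2d(np.array(px,float)).reshape(-1,1,2)
    s=cv2.undistortPoints(px,K,np.array([k1,0,0,0.])).reshape(-1,2)
    R,_=cv2.Rodrigues(np.array(c["rvec"],float)); t=np.array(c["tvec"],float).ravel()
    return -R.T@t,np.c_[s,np.ones(len(s))]@R
def atz(c,px,z):
    o,r=ray(c,px); return o+r*((z-o[2])/r[:,2])[:,None]
def atd(c,px,d):
    o,r=ray(c,px); return o+r*np.ravel(d)[:,None]
def proj(c,P):
    return cv2.projectPoints(np.array(P,float).reshape(-1,1,3),np.array(c["rvec"],float),np.array(c["tvec"],float),np.array(c["K"]),np.array([float(np.ravel(c["k1"])[0]),0,0,0]))[0].reshape(-1,2)
def save(n,p): cv2.imwrite("pics/%s.png"%n,p[:,:,::-1])
E
python3 - <<'E'
from h import *
np.set_printoptions(precision=3,suppress=True)
ps=[]
for n in("top","scene"):
    p,d,c=cam(n);ps.append(p)
    for t,z in(("rig",0),("fin",.244),("chock",0),("handle",.013),("bottle",0),("tin",0),("wrench",0)):
        for m in mark_of(n,t)[:3]: print(n,t,round(m["score"],2),np.array(m["position"]),atz(c,m["position"],z)[0])
    save(n,p)
print(ctrl.observe())
E
```

```text
top fin 0.58 [323.9 252.7] [0.514 0.02  0.244]
top chock 0.92 [369.2 334.7] [ 0.371 -0.07   0.   ]
top chock 0.81 [346.6 273.9] [ 0.494 -0.023  0.   ]
top chock 0.67 [423.6 152.9] [ 0.752 -0.186  0.   ]
top handle 0.89 [420.5 273.8] [ 0.495 -0.173  0.013]
top handle 0.85 [438.5 365.7] [ 0.31  -0.208  0.013]
top handle 0.83 [379.6 201.8] [ 0.643 -0.091  0.013]
top bottle 0.78 [308.5 190.4] [0.669 0.057 0.   ]
top tin 0.8 [218.9 199.7] [0.648 0.246 0.   ]
top wrench 0.85 [299.5 346. ] [0.347 0.072 0.   ]
scene fin 0.58 [333.8 205.5] [0.521 0.027 0.244]
scene chock 0.97 [326.6 270. ] [ 0.498 -0.02   0.   ]
scene chock 0.86 [193.1 282.1] [ 0.749 -0.191  0.   ]
scene handle 0.89 [337.9 191. ] [ 0.304 -0.195  0.013]
scene handle 0.87 [284.8 233.2] [ 0.503 -0.165  0.013]
scene handle 0.76 [256.8 279.6] [ 0.641 -0.092  0.013]
scene bottle 0.93 [287.6 328.7] [0.667 0.048 0.   ]
scene tin 0.69 [351.1 388.4] [0.663 0.238 0.   ]
scene wrench 0.86 [401.  258.8] [0.346 0.069 0.   ]
scene wrench 0.29 [288. 233.] [ 0.49  -0.171  0.   ]
{'time_s': 0.8, 'joint_positions': array([ 1.108,  0.22 ,  1.527, -0.   ,  1.395, -0.126]), 'qd': array([-0.001,  0.001,  0.   ,  0.   , -0.002,  0.   ]), 'tau': array([ -0.   , -49.68 , -38.97 ,  -0.   ,   0.001,   0.   ]), 'eef_pos': array([0.207, 0.59 , 0.231]), 'tool_rot': array([ 0.   ,  0.168,  0.986, -0.   ]), 'contact_force': array([ 0.486, -0.183,  0.279]), 'ft_torque': array([0.031, 0.014, 0.019]), 'finger_force': 0.0, 'grip_width': 0.08535452239625899}
```

View pics/top.png

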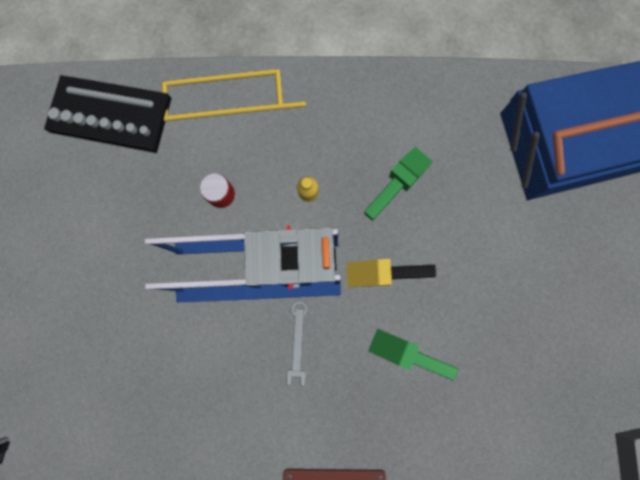

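View pics/scene.png

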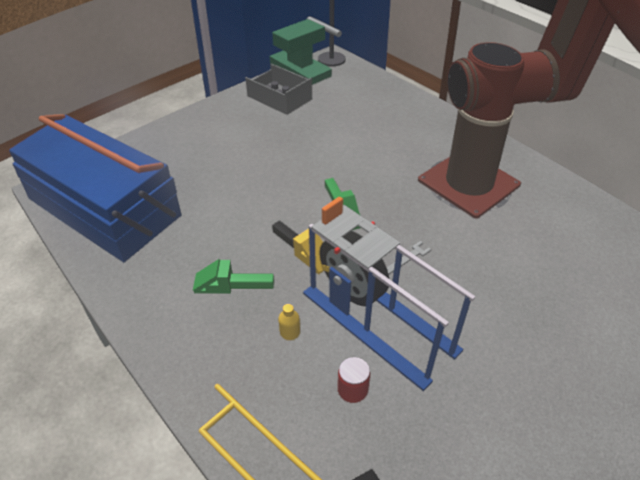

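The top view shows:
- The stand with its cover at (290,257) and the orange fin at (325,252).
- Three chock-shaped things: yellow with a black bar at (370,272), green at (395,345), green at (410,170). Only the yellow one fits.

Next I'll measure these with depth and enlarge a crop to confirm.

```bash
python3 - <<'E'
from h import *
np.set_printoptions(precision=4,suppress=True)
def cloud(n):
    p,d,c=cam(n)
    v,u=np.nonzero(d>0)
    P=atd(c,np.c_[u,v],d[v,u]); 
    hsv=cv2.cvtColor(p,cv2.COLOR_RGB2HSV)[v,u].astype(int)
    return p,d,c,P,hsv
def rect(name,Q):
    if len(Q)<5: print(name,len(Q));return
    r=cv2.minAreaRect((Q[:,:2]*1000).astype(np.float32)); print(name,len(Q),r,"z",np.percentile(Q[:,2],[5,50,95]))
for n in("top","scene"):
    p,d,c,P,h=cloud(n)
    box=(P[:,0]>.38)&(P[:,0]<.66)&(P[:,1]>-.25)&(P[:,1]<.42)
    H,S,V=h.T;z=P[:,2]
    yel=box&(H>18)&(H<32)&(S>130)&(P[:,1]<0.02)
    ora=box&(H<16)&(S>130)&(z>.2)
    bl=box&(H>105)&(H<125)&(S>100)&(z<.03)
    rect(n+" fin",P[ora&(z>.236)]); rect(n+" yellow",P[yel]); rect(n+" yellowtop",P[yel&(z>.055)])
    rect(n+" handle",P[box&(P[:,1]<-.09)&(V<70)&(z>.012)&(z<.05)])
    rect(n+" plate",P[box&(S<60)&(V>90)&(z>.196)&(z<.21)&(P[:,1]<.115)])
    Q=P[box&(z>.185)&(z<.21)&(P[:,1]>.13)&(P[:,1]<.29)]
    for s in(0,1):
        q=Q[(Q[:,0]>.515)==s]
        if len(q)>5: print(" rail",np.polyfit(q[:,1],q[:,0],1),len(q),np.median(q[:,2]),q[:,1].min(),q[:,1].max())
    rect(n+" feet",P[bl])
    red=box&((H<6)|(H>174))&(S>150)&(z>.15)&~ora
    if red.sum(): print("red",P[red][:,:].round(3)[:12])
    if n=="top": save("crop",cv2.resize(p[200:400,270:470],(600,600),interpolation=cv2.INTER_CUBIC))
    for t in("chock","bottle"): pass
E
```

```text
top fin 176 ((513.9895629882812, 17.362300872802734), (47.177242279052734, 9.50220012664795), 3.3184974193573) z [0.2418 0.2439 0.2467]
top yellow 1045 ((493.9297790527344, -68.2058334350586), (47.94076156616211, 88.1601791381836), 2.3344736099243164) z [0.0165 0.0473 0.0594]
top yellowtop 323 ((495.0588073730469, -89.27919006347656), (47.210784912109375, 34.95402908325195), 1.3192135095596313) z [0.0552 0.0573 0.0607]
top handle 519 ((498.54852294921875, -157.11178588867188), (24.328872680664062, 87.4593734741211), 2.7084085941314697) z [0.023  0.0262 0.0294]
top plate 2779 ((513.0845947265625, 56.15899658203125), (90.4828872680664, 121.37047576904297), 3.661958932876587) z [0.2014 0.2043 0.2069]
 rail [-0.2294  0.5183] 797 0.2012246692698244 0.13004688355922023 0.2895961558773437
 rail [0.0449 0.5304] 732 0.19988467674089644 0.13012014185627496 0.28971517753799203
top feet 2743 ((503.8186950683594, 161.92941284179688), (122.64088439941406, 337.8535461425781), 3.2356669902801514) z [0.0069 0.0103 0.0138]
red [[0.562 0.084 0.199]
 [0.562 0.082 0.2  ]
 [0.56  0.082 0.2  ]
 [0.465 0.07
[... 726 characters left out ...]
1 0.027 ]
scene plate 1552 ((515.841064453125, 55.62943649291992), (95.0939712524414, 120.17051696777344), 1.8021035194396973) z [0.2002 0.2031 0.2054]
 rail [-0.1884  0.5129] 701 0.19685687337895896 0.13072422755223562 0.289635941786922
 rail [0.0396 0.5356] 748 0.19707002452367817 0.13000426348380345 0.2898152212388557
scene feet 2855 ((510.5464172363281, 163.72711181640625), (131.545166015625, 337.0257568359375), 3.4362196922302246) z [0.0055 0.0087 0.0122]
red [[0.462 0.077 0.199]
 [0.564 0.081 0.199]
 [0.566 0.081 0.199]
 [0.565 0.082 0.198]
 [0.563 0.084 0.199]
 [0.562 0.085 0.198]
 [0.567 0.083 0.198]
 [0.565 0.085 0.198]
 [0.562 0.085 0.196]
 [0.565 0.082 0.193]
 [0.564 0.084 0.194]]
```

View pics/crop.png

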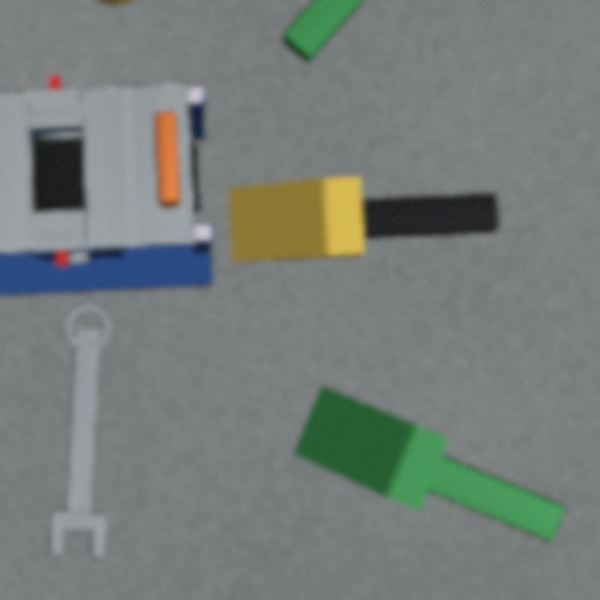

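The crop confirms the yellow chock with the black bar at (300,215) in the crop. The green look-alike is at (430,460) and another at (340,20).

Stand origin is about (0.513, 0.080) with yaw 3.4°. The red tabs, fin and feet all agree with this. The chock nose is about (0.495, -0.0245) with yaw 2.5°, and its handle is at (0.501, -0.169). I'll move to above the -y side of the fin.

Emit:
play_rows:
  hand: 0
  force: 40
  motion:
    - {"x": 0.104, "y": -0.2033, "z": 0.0467, "az": -0.0748}
    - {"x": 0.104, "y": -0.2033, "z": 0.0467, "az": -0.0748}
    - {"x": 0.104, "y": -0.2033, "z": 0.0467, "az": -0.0748}
    - {"x": 0.104, "y": -0.2033, "z": 0.0467, "az": -0.0748}
    - {"x": 0.104, "y": -0.2033, "z": 0.0467, "az": -0.0748}
    - {"x": 0.104, "y": -0.2033, "z": 0.0467, "az": -0.0748}
    - {"x": 0.104, "y": -0.2033, "z": 0.0467, "az": -0.0748}
    - {"x": 0.104, "y": -0.2033, "z": 0.0467, "az": -0.0748}
    - {"x": 0.104, "y": -0.2033, "z": 0.0467, "az": -0.0748}
    - {"x": 0.104, "y": -0.2033, "z": 0.0467, "az": -0.0748}

```text
$.motion[0]: bad value
```

Emit:
play_rows:
  motion:
    - {"x": 0.104, "y": -0.2033}
    - {"x": 0.104, "y": -0.2033}
    - {"x": 0.104, "y": -0.2033}
    - {"x": 0.104, "y": -0.2033}
    - {"x": 0.104, "y": -0.2033}
    - {"x": 0.104, "y": -0.2033}
    - {"x": 0.104, "y": -0.2033}
    - {"x": 0.104, "y": -0.2033}
    - {"x": 0.104, "y": -0.2033}
    - {"x": 0.104, "y": -0.2033}

```text
$.motion[0]: bad value
```

Emit:
play_rows:
  hand: 0
  force: 40
  motion:
    - {"x": 0.104, "y": -0.203, "z": 0.047, "ax": 0, "ay": 0, "az": -0.075}
    - {"x": 0.104, "y": -0.203, "z": 0.047, "ax": 0, "ay": 0, "az": -0.075}
    - {"x": 0.104, "y": -0.203, "z": 0.047, "ax": 0, "ay": 0, "az": -0.075}
    - {"x": 0.104, "y": -0.203, "z": 0.047, "ax": 0, "ay": 0, "az": -0.075}
    - {"x": 0.104, "y": -0.203, "z": 0.047, "ax": 0, "ay": 0, "az": -0.075}
    - {"x": 0.104, "y": -0.203, "z": 0.047, "ax": 0, "ay": 0, "az": -0.075}
    - {"x": 0.104, "y": -0.203, "z": 0.047, "ax": 0, "ay": 0, "az": -0.075}
    - {"x": 0.104, "y": -0.203, "z": 0.047, "ax": 0, "ay": 0, "az": -0.075}
    - {"x": 0.104, "y": -0.203, "z": 0.047, "ax": 0, "ay": 0, "az": -0.075}
    - {"x": 0.104, "y": -0.203, "z": 0.047, "ax": 0, "ay": 0, "az": -0.075}

```text
time_s: 1.73
eef_pos: [0.3629, 0.2839, 0.3025]
tool_rot: [0.0, 0.689, 0.725, 0.0]
contact_force: [0.7, 0.5, -0.3]
grip_width: -0.0001
finger_force: 0.0
```

Emit:
play_rows:
  motion:
    - {"x": 0.104, "y": -0.203, "z": 0, "ax": 0, "ay": 0, "az": 0}
    - {"x": 0.104, "y": -0.203, "z": 0, "ax": 0, "ay": 0, "az": 0}
    - {"x": 0.104, "y": -0.203, "z": 0, "ax": 0, "ay": 0, "az": 0}
    - {"x": 0.104, "y": -0.203, "z": 0, "ax": 0, "ay": 0, "az": 0}
    - {"x": 0.104, "y": -0.203, "z": 0, "ax": 0, "ay": 0, "az": 0}
    - {"x": 0.104, "y": -0.203, "z": 0, "ax": 0, "ay": 0, "az": 0}
    - {"x": 0.104, "y": -0.203, "z": 0, "ax": 0, "ay": 0, "az": 0}
    - {"x": 0.104, "y": -0.203, "z": 0, "ax": 0, "ay": 0, "az": 0}
    - {"x": 0.104, "y": -0.203, "z": 0, "ax": 0, "ay": 0, "az": 0.003}
    - {"x": 0.104, "y": -0.203, "z": 0, "ax": 0, "ay": 0, "az": 0.003}

```text
time_s: 2.57
eef_pos: [0.5191, -0.0209, 0.302]
tool_rot: [0.0, 0.684, 0.73, 0.0]
contact_force: [0.9, 0.1, -0.4]
grip_width: 0.0
finger_force: 0.0
```

Emit:
play_rows:
  motion:
    - {"x": 0, "y": 0, "z": -0.142, "ax": 0, "ay": 0, "az": 0}
    - {"x": 0, "y": 0, "z": -0.142, "ax": 0, "ay": 0, "az": 0}
    - {"x": 0, "y": 0, "z": -0.142, "ax": 0, "ay": 0, "az": 0}
    - {"x": 0, "y": 0, "z": -0.14, "ax": 0, "ay": 0, "az": 0}
    - {"x": -0.004, "y": 0.06, "z": 0, "ax": 0, "ay": 0, "az": 0}
    - {"x": -0.005, "y": 0.09, "z": 0, "ax": 0, "ay": 0, "az": 0}
    - {"x": -0.006, "y": 0.1, "z": 0, "ax": 0, "ay": 0, "az": 0}
    - {"x": -0.006, "y": 0.1, "z": 0, "ax": 0, "ay": 0, "az": 0}
    - {"x": -0.006, "y": 0.1, "z": 0, "ax": 0, "ay": 0, "az": 0}
    - {"x": -0.006, "y": 0.1, "z": 0, "ax": 0, "ay": 0, "az": 0}

```text
time_s: 3.4
eef_pos: [0.5137, 0.0642, 0.2181]
tool_rot: [0.001, 0.684, 0.73, 0.0]
contact_force: [-0.2, -2.2, -1.6]
grip_width: 0.0003
finger_force: 1.0
```

Emit:
play_rows:
  motion:
    - {"x": -0.006, "y": 0.1, "z": 0, "ax": 0, "ay": 0, "az": 0}
    - {"x": -0.006, "y": 0.1, "z": 0, "ax": 0, "ay": 0, "az": 0}
    - {"x": -0.006, "y": 0.1, "z": 0, "ax": 0, "ay": 0, "az": 0}
    - {"x": -0.005, "y": 0.09, "z": 0, "ax": 0, "ay": 0, "az": 0}
    - {"x": -0.004, "y": 0.07, "z": 0, "ax": 0, "ay": 0, "az": 0}
    - {"x": -0.003, "y": 0.05, "z": 0, "ax": 0, "ay": 0, "az": 0}
    - {"x": -0.002, "y": 0.03, "z": 0, "ax": 0, "ay": 0, "az": 0}
    - {"x": -0.001, "y": 0.02, "z": 0, "ax": 0, "ay": 0, "az": 0}
    - {"x": -0.001, "y": 0.02, "z": 0, "ax": 0, "ay": 0, "az": 0}
    - {"x": 0, "y": 0.02, "z": 0, "ax": 0, "ay": 0, "az": 0}

```text
time_s: 4.23
eef_pos: [0.5089, 0.1504, 0.2175]
tool_rot: [0.002, 0.684, 0.73, -0.002]
contact_force: [-1.6, -22.6, 5.9]
grip_width: 0.0001
finger_force: 11.0
```

Emit:
play_rows:
  motion:
    - {"x": 0.002, "y": -0.04, "z": 0, "ax": 0, "ay": 0, "az": 0}
    - {"x": 0.002, "y": -0.07, "z": 0, "ax": 0, "ay": 0, "az": 0}
    - {"x": 0.003, "y": -0.1, "z": 0, "ax": 0, "ay": 0, "az": 0}
    - {"x": 0.003, "y": -0.1, "z": 0, "ax": 0, "ay": 0, "az": 0}
    - {"x": 0, "y": 0, "z": 0, "ax": 0, "ay": 0, "az": 0}
    - {"x": 0, "y": 0, "z": 0, "ax": 0, "ay": 0, "az": 0}
    - {"x": 0, "y": 0, "z": 0, "ax": 0, "ay": 0, "az": 0}
    - {"x": 0, "y": 0, "z": 0, "ax": 0, "ay": 0, "az": 0}
    - {"x": 0, "y": 0, "z": 0, "ax": 0, "ay": 0, "az": 0}
    - {"x": 0, "y": 0, "z": 0, "ax": 0, "ay": 0, "az": 0}

```text
time_s: 5.07
eef_pos: [0.5099, 0.1074, 0.2168]
tool_rot: [-0.0, 0.683, 0.73, 0.0]
contact_force: [-0.4, 0.8, 0.2]
grip_width: 0.0
finger_force: 0.0
```

```bash
cat > w.py <<'E'
from h import *
np.set_printoptions(precision=4,suppress=True)
O=np.array([.513,.080,0]);a=np.radians(3.4);X=np.array([np.cos(a),np.sin(a),0]);Y=np.array([-np.sin(a),np.cos(a),0])
def st(P): d=np.atleast_2d(P)-O; return np.c_[d@X,d@Y,d[:,2]]
def wo(s): s=np.atleast_2d(s); return O+s[:,:1]*X+s[:,1:2]*Y+np.c_[0*s[:,:2],s[:,2]]
E
cat > look.py <<'E'
import sys
from w import *
n=sys.argv[1]
for cn in("scene","top"):
    p,d,c=cam(cn)
    for t in("mark","fin"):
        for m in mark_of(cn,t)[:2]: print(cn,t,round(m["score"],2),np.array(m["position"]), st(atz(c,m["position"],.244 if t=="fin" else .185)))
    v,u=np.nonzero(d>0); P=st(atd(c,np.c_[u,v],d[v,u])); H,S,V=cv2.cvtColor(p,cv2.COLOR_RGB2HSV)[v,u].astype(int).T
    r=np.hypot(P[:,1],P[:,2]-.105)
    k=(H>18)&(H<34)&(S>110)&(abs(P[:,0])<.04)&(r<.095)&(r>.03)
    if k.sum(): 
        ang=np.degrees(np.arctan2(-P[k,1],P[k,2]-.105)); print(cn,k.sum(),"yellow",np.median(P[k],0),"angle deg",np.median(ang),ang.min(),ang.max())
    if cn=="scene": save(n,cv2.resize(p[150:350,240:490],(800,640))[:600])
print(st(ctrl.observe()["eef_pos"]))
E
python3 look.py s2
```

```text
scene mark 0.61 [326.9 260.2] [[ 0.0752 -0.0013  0.185 ]]
scene fin 0.68 [394.7 242.6] [[-0.0026  0.0918  0.244 ]]
scene 67 yellow [ 0.0217 -0.0692  0.0773] angle deg 113.34502240767279 60.991955194378285 123.20514631489844
top mark 0.79 [331.2 259. ] [[-0.0086 -0.0716  0.185 ]]
top fin 0.79 [233.  257.5] [[-0.0031  0.0869  0.244 ]]
top fin 0.34 [223.1 199.4] [[0.0935 0.1005 0.244 ]]
top 16 yellow [-0.0216 -0.0647  0.0939] angle deg 98.80124535959305 71.2032474727031 113.67298995569593
[[-0.0014  0.0272  0.2169]]
```

View pics/s2.png

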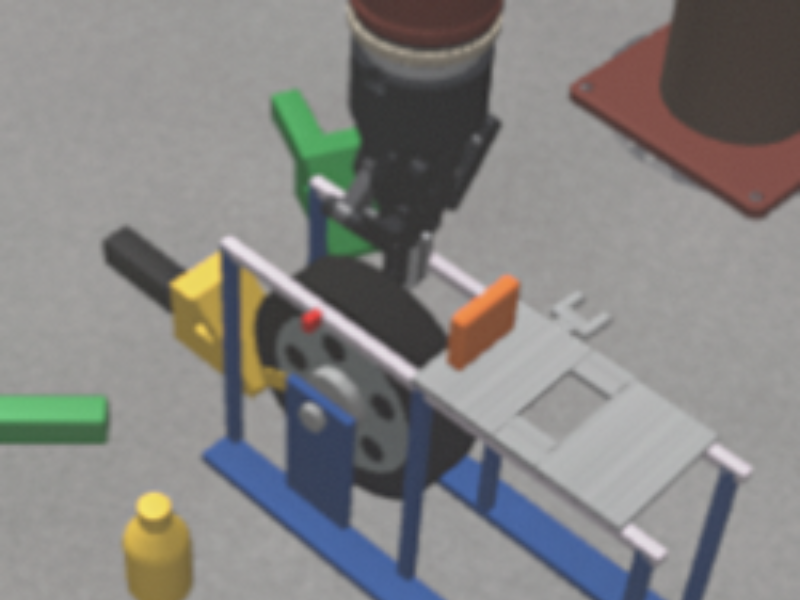

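The scene crop shows the cover fully open with its fin at (485,320). The mark's side patch is at (278,378), on the chock side at about 100–115°. So I'll rub the tyre's top toward +y. First I'll move to y_s = -45 and come down onto the tyre.

Emit:
play_rows:
  motion:
    - {"x": 0.008, "y": -0.096, "z": 0, "ax": 0, "ay": 0, "az": 0}
    - {"x": 0.008, "y": -0.096, "z": 0, "ax": 0, "ay": 0, "az": 0}
    - {"x": 0.008, "y": -0.096, "z": 0, "ax": 0, "ay": 0, "az": 0}
    - {"x": 0.007, "y": -0.096, "z": 0, "ax": 0, "ay": 0, "az": 0}
    - {"x": 0.007, "y": -0.096, "z": 0, "ax": 0, "ay": 0, "az": 0}
    - {"x": 0, "y": 0, "z": -0.06, "ax": 0, "ay": 0, "az": 0}
    - {"x": 0, "y": 0, "z": -0.06, "ax": 0, "ay": 0, "az": 0}
    - {"x": 0, "y": 0, "z": -0.06, "ax": 0, "ay": 0, "az": 0}
    - {"x": 0, "y": 0, "z": -0.05, "ax": 0, "ay": 0, "az": 0}
    - {"x": 0, "y": 0, "z": -0.04, "ax": 0, "ay": 0, "az": 0}

```text
time_s: 6.2
eef_pos: [0.5151, 0.0351, 0.1752]
tool_rot: [-0.0, 0.683, 0.73, -0.001]
contact_force: [-8.0, -13.1, 28.1]
grip_width: 0.0005
finger_force: 15.5
```

Emit:
play_rows:
  motion:
    - {"x": -0.0036, "y": 0.06, "z": 0.024, "ax": 0, "ay": 0, "az": 0}
    - {"x": -0.0036, "y": 0.06, "z": 0.016, "ax": 0, "ay": 0, "az": 0}
    - {"x": -0.0036, "y": 0.06, "z": 0.009, "ax": 0, "ay": 0, "az": 0}
    - {"x": -0.0036, "y": 0.06, "z": 0.002, "ax": 0, "ay": 0, "az": 0}
    - {"x": -0.0036, "y": 0.06, "z": 0, "ax": 0, "ay": 0, "az": 0}
    - {"x": -0.0036, "y": 0.06, "z": 0, "ax": 0, "ay": 0, "az": 0}
    - {"x": -0.0036, "y": 0.06, "z": -0.002, "ax": 0, "ay": 0, "az": 0}
    - {"x": -0.0036, "y": 0.06, "z": -0.009, "ax": 0, "ay": 0, "az": 0}
    - {"x": -0.0036, "y": 0.06, "z": -0.016, "ax": 0, "ay": 0, "az": 0}
    - {"x": -0.0036, "y": 0.06, "z": -0.024, "ax": 0, "ay": 0, "az": 0}

```text
time_s: 7.03
eef_pos: [0.5102, 0.1259, 0.1759]
tool_rot: [0.0, 0.684, 0.73, 0.0]
contact_force: [-0.1, 0.3, 0.0]
grip_width: 0.0001
finger_force: 0.0
```

```bash
python3 look.py s3
```

```text
scene mark 0.88 [324.  236.3] [[ 0.035  -0.0497  0.185 ]]
scene fin 0.76 [393.9 243.7] [[0.0005 0.0925 0.244 ]]
scene 88 yellow [ 0.0217 -0.0622  0.1361] angle deg 61.19560642100568 51.68835710487799 121.80554528514439
top mark 0.88 [328.7 258.6] [[-0.0077 -0.0674  0.185 ]]
top 196 yellow [-0.007  -0.0685  0.145 ] angle deg 59.38919020790921 41.172752062385086 97.9660417350146
[[-0.      0.0447  0.1763]]
```

Emit:
play_rows:
  motion:
    - {"x": 0, "y": 0, "z": 0.1, "ax": 0, "ay": 0, "az": 0}
    - {"x": 0, "y": 0, "z": 0.1, "ax": 0, "ay": 0, "az": 0}
    - {"x": 0.007, "y": -0.12, "z": 0, "ax": 0, "ay": 0, "az": 0}
    - {"x": 0.007, "y": -0.12, "z": 0, "ax": 0, "ay": 0, "az": 0}
    - {"x": 0.007, "y": -0.12, "z": 0, "ax": 0, "ay": 0, "az": 0}
    - {"x": 0.007, "y": -0.12, "z": 0, "ax": 0, "ay": 0, "az": 0}
    - {"x": 0.006, "y": -0.1, "z": 0, "ax": 0, "ay": 0, "az": 0}
    - {"x": 0, "y": 0, "z": -0.07, "ax": 0, "ay": 0, "az": 0}
    - {"x": 0, "y": 0, "z": -0.07, "ax": 0, "ay": 0, "az": 0}
    - {"x": 0, "y": 0, "z": -0.05, "ax": 0, "ay": 0, "az": 0}

```text
time_s: 8.17
eef_pos: [0.5149, 0.0378, 0.1764]
tool_rot: [-0.0, 0.684, 0.73, -0.0]
contact_force: [-2.4, -15.6, 35.2]
grip_width: 0.0
finger_force: 22.3
```

Emit:
play_rows:
  motion:
    - {"x": -0.0036, "y": 0.06, "z": 0.022, "ax": 0, "ay": 0, "az": 0}
    - {"x": -0.0036, "y": 0.06, "z": 0.016, "ax": 0, "ay": 0, "az": 0}
    - {"x": -0.0036, "y": 0.06, "z": 0.009, "ax": 0, "ay": 0, "az": 0}
    - {"x": -0.0036, "y": 0.06, "z": 0.002, "ax": 0, "ay": 0, "az": 0}
    - {"x": -0.0036, "y": 0.06, "z": 0, "ax": 0, "ay": 0, "az": 0}
    - {"x": -0.0036, "y": 0.06, "z": 0, "ax": 0, "ay": 0, "az": 0}
    - {"x": -0.0036, "y": 0.06, "z": -0.002, "ax": 0, "ay": 0, "az": 0}
    - {"x": -0.003, "y": 0.04, "z": -0.006, "ax": 0, "ay": 0, "az": 0}
    - {"x": 0, "y": 0, "z": 0, "ax": 0, "ay": 0, "az": 0}
    - {"x": 0, "y": 0, "z": 0, "ax": 0, "ay": 0, "az": 0}

```text
time_s: 9.0
eef_pos: [0.5109, 0.1073, 0.1835]
tool_rot: [-0.0, 0.683, 0.73, -0.0]
contact_force: [0.3, 0.1, -0.1]
grip_width: 0.0002
finger_force: 0.0
```

```bash
python3 look.py s4
```

```text
scene mark 0.84 [346.6 234.7] [[ 0.0007 -0.0217  0.185 ]]
scene fin 0.77 [395.4 242.7] [[-0.0033  0.0928  0.244 ]]
scene 104 yellow [ 0.0176 -0.0204  0.1818] angle deg 14.862144793159338 6.632768550068413 122.5385377718572
top mark 0.72 [300.7 257.9] [[-0.004  -0.0194  0.185 ]]
top fin 0.7 [232.  257.2] [[-0.0025  0.0885  0.244 ]]
top fin 0.54 [308.7 191.4] [[ 0.0988 -0.0407  0.244 ]]
top 179 yellow [-0.0041 -0.0211  0.1826] angle deg 15.057383040097289 9.818220874564206 22.973850176657113
[[-0.0002  0.0265  0.1841]]
```

Emit:
play_rows:
  motion:
    - {"x": 0, "y": 0, "z": 0.06, "ax": 0, "ay": 0, "az": 0}
    - {"x": 0.005, "y": -0.08, "z": 0.04, "ax": 0, "ay": 0, "az": 0}
    - {"x": 0.005, "y": -0.08, "z": 0, "ax": 0, "ay": 0, "az": 0}
    - {"x": 0.005, "y": -0.083, "z": 0, "ax": 0, "ay": 0, "az": 0}
    - {"x": 0, "y": 0, "z": 0, "ax": 0, "ay": 0, "az": 0}
    - {"x": 0, "y": 0, "z": -0.04, "ax": 0, "ay": 0, "az": 0}
    - {"x": 0, "y": 0, "z": -0.03, "ax": 0, "ay": 0, "az": 0}
    - {"x": 0, "y": 0, "z": -0.02, "ax": 0, "ay": 0, "az": 0}
    - {"x": 0, "y": 0, "z": -0.01, "ax": 0, "ay": 0, "az": 0}
    - {"x": 0, "y": 0, "z": 0, "ax": 0, "ay": 0, "az": 0}

```text
time_s: 10.13
eef_pos: [0.5129, 0.0706, 0.1848]
tool_rot: [-0.0, 0.683, 0.73, -0.001]
contact_force: [-5.1, -0.7, 9.9]
grip_width: -0.0
finger_force: 5.1
```

Emit:
play_rows:
  motion:
    - {"x": -0.0015, "y": 0.028, "z": 0, "ax": 0, "ay": 0, "az": 0}
    - {"x": -0.0015, "y": 0.028, "z": 0, "ax": 0, "ay": 0, "az": 0}
    - {"x": -0.0015, "y": 0.028, "z": 0, "ax": 0, "ay": 0, "az": 0}
    - {"x": -0.0015, "y": 0.028, "z": 0, "ax": 0, "ay": 0, "az": 0}
    - {"x": -0.0015, "y": 0.028, "z": 0, "ax": 0, "ay": 0, "az": 0}
    - {"x": 0, "y": 0, "z": 0, "ax": 0, "ay": 0, "az": 0}
    - {"x": 0, "y": 0, "z": 0, "ax": 0, "ay": 0, "az": 0}
    - {"x": 0, "y": 0, "z": 0.06, "ax": 0, "ay": 0, "az": 0}
    - {"x": 0, "y": 0, "z": 0.1, "ax": 0, "ay": 0, "az": 0}
    - {"x": 0, "y": -0.2, "z": 0.1, "ax": 0, "ay": 0, "az": 0}

```text
time_s: 10.97
eef_pos: [0.5116, 0.0649, 0.2228]
tool_rot: [-0.001, 0.682, 0.731, 0.0]
contact_force: [0.3, -0.3, 0.7]
grip_width: 0.0001
finger_force: 0.0
```

```bash
python3 look.py s5
```

```text
scene mark 0.8 [353.8 243.7] [[0.0084 0.0049 0.185 ]]
scene fin 0.94 [396.7 245.9] [[0.0011 0.0995 0.244 ]]
scene fin 0.75 [328.5 272. ] [[0.1299 0.0574 0.244 ]]
scene 185 yellow [0.0069 0.0022 0.1836] angle deg -1.6432398528678342 -8.930078000282398 121.54296986812085
top fin 0.6 [231.9 258.8] [[-0.0051  0.0888  0.244 ]]
[[-0.0023 -0.018   0.2223]]
```

Emit:
play_rows:
  hand: 60
  motion:
    - {"x": 0, "y": -0.05, "z": 0.16, "ax": 0, "ay": 0, "az": 0}
    - {"x": 0, "y": -0.15, "z": 0.14, "ax": 0, "ay": 0, "az": 0}
    - {"x": -0.01, "y": -0.2, "z": 0.1, "ax": 0, "ay": 0, "az": 0}
    - {"x": -0.01, "y": -0.22, "z": 0, "ax": 0, "ay": 0, "az": 0}
    - {"x": -0.01, "y": -0.22, "z": 0, "ax": 0, "ay": 0, "az": 0}
    - {"x": -0.01, "y": -0.22, "z": 0, "ax": 0, "ay": 0, "az": 0}
    - {"x": -0.01, "y": -0.2, "z": 0, "ax": 0, "ay": 0, "az": 0}
    - {"x": -0.01, "y": -0.15, "z": 0, "ax": 0, "ay": 0, "az": 0}
    - {"x": -0.01, "y": -0.1, "z": 0, "ax": 0, "ay": 0, "az": 0}
    - {"x": 0, "y": -0.05, "z": 0, "ax": 0, "ay": 0, "az": 0}

```text
time_s: 12.1
eef_pos: [0.5013, -0.1737, 0.2819]
tool_rot: [-0.001, 0.684, 0.729, -0.0]
contact_force: [0.3, 0.7, -0.4]
grip_width: 0.0603
finger_force: 0.0
```

```bash
cat > fine.py <<'E'
from w import *
for cn in("top","wrist","scene"):
    p,d,c=cam(cn); save("f_"+cn,p)
    for t in("mark","handle","chock"):
        for m in mark_of(cn,t)[:2]: print(cn,t,round(m["score"],2),np.array(m["position"]), (st if t=="mark" else (lambda q:q))(atz(c,m["position"],{"mark":.185,"handle":.013,"chock":0}[t])))
    v,u=np.mgrid[:480,:640].reshape(2,-1); uv=np.c_[u,v]
    H,S,V=cv2.cvtColor(p,cv2.COLOR_RGB2HSV).reshape(-1,3).astype(int).T
    A=st(atz(c,uv,.1845)); yel=(H>18)&(H<34)&(S>110)
    k=yel&(abs(A[:,0])<.02)&(abs(A[:,1])<.03)
    if k.sum(): print(cn,"mark n",k.sum(),A[k].mean(0),"yrange",np.percentile(A[k,1],[5,95]))
    B=st(atz(c,uv,.198)); red=((H<7)|(H>173))&(S>130)&(abs(B[:,1])<.03)
    for s in(-1,1):
        k=red&(abs(B[:,0]*s-.05)<.012)
        if k.sum(): print(cn,"tab",s,k.sum(),B[k].mean(0),"yrange",np.percentile(B[k,1],[5,95]))
print(ctrl.observe()["eef_pos"])
E
python3 fine.py
```

```text
top mark 0.86 [284.5 256.1] [[0.0006 0.0083 0.185 ]]
top handle 0.89 [441.4 365.4] [[ 0.3107 -0.214   0.013 ]]
top handle 0.86 [380.7 201.9] [[ 0.6425 -0.093   0.013 ]]
top chock 0.95 [426.7 154.9] [[ 0.7473 -0.1927  0.    ]]
top chock 0.86 [371.9 337.5] [[ 0.3653 -0.0752  0.    ]]
top mark n 250 [-0.0005  0.0043  0.1845] yrange [-0.0043  0.0127]
top tab -1 15 [-0.0497 -0.0003  0.198 ] yrange [-0.0022  0.0018]
top tab 1 15 [ 0.0471 -0.0008  0.198 ] yrange [-0.0026  0.001 ]
wrist handle 0.98 [442.5 141.4] [[ 0.6425 -0.0908  0.013 ]]
wrist chock 0.85 [318.8  69.7] [[ 0.4925 -0.0234  0.    ]]
wrist chock 0.63 [505.  219.4] [[ 0.7463 -0.1819  0.    ]]
scene mark 0.73 [355.9 238.4] [[-0.0048 -0.002   0.185 ]]
scene handle 0.87 [337.3 187.8] [[ 0.2969 -0.2053  0.013 ]]
scene handle 0.76 [286.4 231.5] [[ 0.497  -0.1671  0.013 ]]
scene chock 0.81 [327.7 269.9] [[ 0.496  -0.0183  0.    ]]
scene chock 0.65 [353.5 228.5] [[ 0.3597 -0.0769  0.    ]]
scene mark n 138 [0.0006 0.0042 0.1845] yrange [-0.0038  0.0123]
scene tab -1 13 [-0.0469  0.0007  0.198 ] yrange [-0.0024  0.0041]
scene tab 1 26 [0.0518 0.0011 0.198 ] yrange [-0.0036  0.0055]
[ 0.5019 -0.1721  0.2831]
```

The mark sits about 4 mm past the tabs on the +y side, and both cameras agree. I'll correct it with a short rub back.

Emit:
play_rows:
  hand: 0
  motion:
    - {"x": 0.009, "y": 0.2, "z": 0, "ax": 0, "ay": 0, "az": 0}
    - {"x": 0.009, "y": 0.22, "z": 0, "ax": 0, "ay": 0, "az": 0}
    - {"x": 0.009, "y": 0.23, "z": 0, "ax": 0, "ay": 0, "az": 0}
    - {"x": 0.009, "y": 0.23, "z": 0, "ax": 0, "ay": 0, "az": 0}
    - {"x": 0.009, "y": 0.23, "z": 0, "ax": 0, "ay": 0, "az": 0}
    - {"x": 0.009, "y": 0.23, "z": 0, "ax": 0, "ay": 0, "az": 0}
    - {"x": 0.009, "y": 0.22, "z": -0.05, "ax": 0, "ay": 0, "az": 0}
    - {"x": 0.009, "y": 0.15, "z": -0.1, "ax": 0, "ay": 0, "az": 0}
    - {"x": 0, "y": 0, "z": -0.15, "ax": 0, "ay": 0, "az": 0}
    - {"x": 0, "y": 0, "z": -0.15, "ax": 0, "ay": 0, "az": 0}

```text
time_s: 13.53
eef_pos: [0.513, 0.0858, 0.2157]
tool_rot: [0.001, 0.682, 0.731, 0.001]
contact_force: [-0.4, -0.3, -0.4]
grip_width: -0.0001
finger_force: 0.0
```

Emit:
play_rows:
  motion:
    - {"x": 0, "y": 0, "z": -0.1, "ax": 0, "ay": 0, "az": 0}
    - {"x": 0, "y": 0, "z": -0.07, "ax": 0, "ay": 0, "az": 0}
    - {"x": 0, "y": 0, "z": -0.03, "ax": 0, "ay": 0, "az": 0}
    - {"x": 0, "y": 0, "z": -0.015, "ax": 0, "ay": 0, "az": 0}
    - {"x": 0, "y": 0, "z": 0, "ax": 0, "ay": 0, "az": 0}
    - {"x": 0, "y": 0, "z": 0, "ax": 0, "ay": 0, "az": 0}
    - {"x": 0, "y": 0, "z": 0, "ax": 0, "ay": 0, "az": 0}
    - {"x": 0, "y": 0, "z": 0, "ax": 0, "ay": 0, "az": 0}
    - {"x": 0, "y": 0, "z": 0, "ax": 0, "ay": 0, "az": 0}
    - {"x": 0, "y": 0, "z": 0, "ax": 0, "ay": 0, "az": 0}

```text
time_s: 14.37
eef_pos: [0.5129, 0.0838, 0.185]
tool_rot: [0.0, 0.684, 0.73, 0.0]
contact_force: [-3.1, 0.2, 4.4]
grip_width: -0.0
finger_force: 2.6
```

Emit:
play_rows:
  motion:
    - {"x": 0.001, "y": -0.014, "z": 0, "ax": 0, "ay": 0, "az": 0}
    - {"x": 0.001, "y": -0.014, "z": 0, "ax": 0, "ay": 0, "az": 0}
    - {"x": 0, "y": 0, "z": 0, "ax": 0, "ay": 0, "az": 0}
    - {"x": 0, "y": 0, "z": 0, "ax": 0, "ay": 0, "az": 0}
    - {"x": 0, "y": 0, "z": 0.08, "ax": 0, "ay": 0, "az": 0}
    - {"x": 0, "y": 0, "z": 0.15, "ax": 0, "ay": 0, "az": 0}
    - {"x": 0, "y": 0, "z": 0.2, "ax": 0, "ay": 0, "az": 0}
    - {"x": -0.01, "y": -0.12, "z": 0.2, "ax": 0, "ay": 0, "az": 0}
    - {"x": -0.01, "y": -0.18, "z": 0, "ax": 0, "ay": 0, "az": 0}
    - {"x": -0.01, "y": -0.2, "z": 0, "ax": 0, "ay": 0, "az": 0}

```text
time_s: 15.2
eef_pos: [0.5103, 0.0044, 0.2825]
tool_rot: [0.003, 0.683, 0.731, 0.002]
contact_force: [1.0, -0.1, -0.3]
grip_width: 0.0001
finger_force: 0.0
```

Emit:
play_rows:
  hand: 60
  motion:
    - {"x": -0.01, "y": -0.23, "z": 0, "ax": 0, "ay": 0, "az": 0}
    - {"x": -0.01, "y": -0.23, "z": 0, "ax": 0, "ay": 0, "az": 0}
    - {"x": -0.01, "y": -0.23, "z": 0, "ax": 0, "ay": 0, "az": 0}
    - {"x": -0.01, "y": -0.2, "z": 0, "ax": 0, "ay": 0, "az": 0}
    - {"x": -0.01, "y": -0.15, "z": 0, "ax": 0, "ay": 0, "az": 0}
    - {"x": -0.01, "y": -0.1, "z": 0, "ax": 0, "ay": 0, "az": 0}
    - {"x": 0, "y": 0, "z": 0, "ax": 0, "ay": 0, "az": 0}
    - {"x": 0, "y": 0, "z": 0, "ax": 0, "ay": 0, "az": 0}
    - {"x": 0, "y": 0, "z": 0, "ax": 0, "ay": 0, "az": 0}
    - {"x": 0, "y": 0, "z": 0, "ax": 0, "ay": 0, "az": 0}

```text
time_s: 16.03
eef_pos: [0.4997, -0.1654, 0.2784]
tool_rot: [0.0, 0.683, 0.73, 0.0]
contact_force: [0.3, 0.2, -0.6]
grip_width: 0.0604
finger_force: 0.0
```

```bash
python3 fine.py
```

```text
top mark 0.79 [289.8 254.4] [[ 0.0031 -0.0009  0.185 ]]
top handle 0.87 [441.1 366.6] [[ 0.3083 -0.2133  0.013 ]]
top handle 0.69 [380.  202.5] [[ 0.6412 -0.0915  0.013 ]]
top chock 0.96 [423.  153.2] [[ 0.7509 -0.1849  0.    ]]
top chock 0.94 [371.3 338.2] [[ 0.3638 -0.074   0.    ]]
top mark n 249 [-0.0003 -0.0007  0.1845] yrange [-0.0093  0.0078]
top tab -1 16 [-0.0499 -0.0001  0.198 ] yrange [-0.0022  0.0019]
top tab 1 15 [ 0.0471 -0.0008  0.198 ] yrange [-0.0026  0.001 ]
wrist handle 0.88 [165.5 224.8] [[ 0.3098 -0.2075  0.013 ]]
wrist handle 0.66 [321.9 205.3] [[ 0.5044 -0.1694  0.013 ]]
wrist chock 0.9 [210.2 114.5] [[ 0.367  -0.0736  0.    ]]
wrist chock 0.88 [503.1 225.1] [[ 0.7412 -0.1827  0.    ]]
scene mark 0.82 [353.6 239.3] [[ 0.0001 -0.0035  0.185 ]]
scene handle 0.78 [286.9 233.5] [[ 0.5003 -0.161   0.013 ]]
scene handle 0.75 [335.4 191.6] [[ 0.3107 -0.1974  0.013 ]]
scene chock 0.78 [193.1 282.3] [[ 0.7497 -0.1909  0.    ]]
scene chock 0.64 [328.5 269.5] [[ 0.4938 -0.018   0.    ]]
scene mark n 136 [ 0.0006 -0.0007  0.1845] yrange [-0.0087  0.0072]
scene tab -1 13 [-0.0469  0.0007  0.198 ] yrange [-0.0024  0.0041]
scene tab 1 26 [0.0518 0.0011 0.198 ] yrange [-0.0036  0.0055]
[ 0.4994 -0.1663  0.2778]
```

View pics/f_wrist.png

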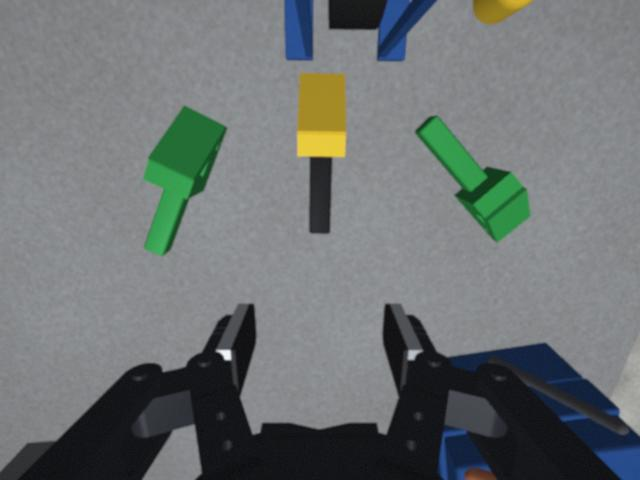

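The mark is now level with the tabs to within about 1 mm. In the wrist view the chock bar is at (320,195) and the wedge at (322,115), with the stand's feet at (300,30) and (393,30). Next I'll measure the chock against the stand in this view.

```bash
python3 - <<'E'
from w import *
p,d,c=cam("wrist")
v,u=np.nonzero(d>0);P=st(atd(c,np.c_[u,v],d[v,u]));H,S,V=cv2.cvtColor(p,cv2.COLOR_RGB2HSV)[v,u].astype(int).T;z=P[:,2]
def rect(n,k):
    r=cv2.minAreaRect((P[k][:,:2]*1000).astype(np.float32)); print(n,k.sum(),r,np.percentile(z[k],[5,50,95]))
ch=(abs(P[:,0]+.015)<.06)&(P[:,1]<-.09)&(P[:,1]>-.32)
y=ch&(H>18)&(H<34)&(S>110)
rect("yel",y&(z>.005)&(z<.07)); rect("top",y&(z>.056)); rect("bar",ch&(V<60)&(z>.018)&(z<.032)&(P[:,1]<-.2))
print("nose ymax",np.percentile(P[y,1],99))
f=(H>105)&(H<125)&(S>120)&(z<.014)&(z>.004)&(abs(P[:,0])<.08)&(P[:,1]<-.06)
for s in(-1,1):
    q=P[f&(P[:,0]*s>0)]; print("foot",s,len(q),np.percentile(q[:,0],[2,50,98]),q[:,1].min())
o=ctrl.observe(); print(st(o["eef_pos"]),o["tool_rot"])
E
```

```text
yel 3899 ((-25.09061622619629, -146.1124725341797), (88.39714813232422, 50.15155792236328), 89.01802825927734) [0.0146 0.0475 0.0582]
top 947 ((-25.57391357421875, -170.49029541015625), (31.284128189086914, 49.895450592041016), 88.66899108886719) [0.0561 0.0569 0.06  ]
bar 1258 ((-25.654979705810547, -239.5859375), (78.72587585449219, 22.434778213500977), 89.90708923339844) [0.0246 0.026  0.0273]
nose ymax -0.10263080324559448
foot -1 540 [-0.0637 -0.0549 -0.0402] -0.08824666306092757
foot 1 402 [0.0353 0.0529 0.0632] -0.0884289145606789
[[-0.0282 -0.245   0.2778]] [-0.      0.6836  0.7298 -0.    ]
```

Emit:
play_rows:
  motion:
    - {"x": 0.019, "y": -0.019, "z": -0.15, "ax": 0, "ay": 0, "az": -0.004}
    - {"x": 0, "y": 0, "z": -0.22, "ax": 0, "ay": 0, "az": 0}
    - {"x": 0, "y": 0, "z": -0.23, "ax": 0, "ay": 0, "az": 0}
    - {"x": 0, "y": 0, "z": -0.23, "ax": 0, "ay": 0, "az": 0}
    - {"x": 0, "y": 0, "z": -0.23, "ax": 0, "ay": 0, "az": 0}
    - {"x": 0, "y": 0, "z": -0.23, "ax": 0, "ay": 0, "az": 0}
    - {"x": 0, "y": 0, "z": -0.2, "ax": 0, "ay": 0, "az": 0}
    - {"x": 0, "y": 0, "z": -0.15, "ax": 0, "ay": 0, "az": 0}
    - {"x": 0, "y": 0, "z": -0.1, "ax": 0, "ay": 0, "az": 0}
    - {"x": 0, "y": 0, "z": -0.06, "ax": 0, "ay": 0, "az": 0}

```text
time_s: 17.52
eef_pos: [0.5006, -0.1684, 0.0053]
tool_rot: [-0.002, 0.686, 0.728, -0.001]
contact_force: [0.0, 0.7, 0.8]
grip_width: 0.0601
finger_force: 0.0
```

Emit:
play_rows:
  hand: 20
  force: 40
  motion:
    - {"x": 0, "y": 0, "z": 0, "ax": 0, "ay": 0, "az": 0}
    - {"x": 0, "y": 0, "z": 0, "ax": 0, "ay": 0, "az": 0}
    - {"x": 0, "y": 0, "z": 0, "ax": 0, "ay": 0, "az": 0}
    - {"x": 0, "y": 0, "z": 0, "ax": 0, "ay": 0, "az": 0}
    - {"x": 0, "y": 0, "z": 0, "ax": 0, "ay": 0, "az": 0}
    - {"x": 0, "y": 0, "z": 0, "ax": 0, "ay": 0, "az": 0}
    - {"x": 0, "y": 0, "z": 0, "ax": 0, "ay": 0, "az": 0}
    - {"x": 0, "y": 0, "z": 0, "ax": 0, "ay": 0, "az": 0}
    - {"x": 0, "y": 0, "z": 0, "ax": 0, "ay": 0, "az": 0}
    - {"x": 0, "y": 0, "z": 0, "ax": 0, "ay": 0, "az": 0}

```text
time_s: 18.35
eef_pos: [0.5033, -0.1697, 0.0092]
tool_rot: [0.001, 0.686, 0.728, 0.0]
contact_force: [-1.0, -0.4, 6.0]
grip_width: 0.0252
finger_force: 40.4
```

```bash
python3 -c "
from w import *
o=ctrl.observe();q=o['tool_rot'];print(st(o['eef_pos']),q,np.degrees(2*np.arctan2(q[2],q[1]))-90,o['contact_force'],o['grip_width'])"
```

```text
[[-0.0245 -0.2487  0.0092]] [0.0012 0.6859 0.7277 0.0003] 3.386937742575313 [-0.9633 -0.4051  6.0178] 0.025168909352798665
```

Emit:
play_rows:
  motion:
    - {"x": 0, "y": 0, "z": 0.007, "ax": 0, "ay": 0, "az": 0}
    - {"x": 0.025, "y": 0.0015, "z": 0, "ax": 0, "ay": 0, "az": 0}
    - {"x": 0.04, "y": 0.0025, "z": 0, "ax": 0, "ay": 0, "az": 0}
    - {"x": 0.04, "y": 0.0025, "z": 0, "ax": 0, "ay": 0, "az": 0}
    - {"x": 0.035, "y": 0.002, "z": 0, "ax": 0, "ay": 0, "az": 0}
    - {"x": 0.023, "y": 0.0015, "z": 0, "ax": 0, "ay": 0, "az": 0}
    - {"x": 0, "y": 0, "z": 0, "ax": 0, "ay": 0, "az": 0}
    - {"x": 0, "y": 0, "z": 0, "ax": 0, "ay": 0, "az": 0}
    - {"x": 0, "y": 0, "z": 0, "ax": 0, "ay": 0, "az": 0}
    - {"x": 0, "y": 0, "z": 0, "ax": 0, "ay": 0, "az": 0}

```text
time_s: 19.18
eef_pos: [0.5268, -0.1676, 0.0092]
tool_rot: [-0.0, 0.686, 0.728, -0.0]
contact_force: [-2.2, 0.1, 5.5]
grip_width: 0.025
finger_force: 40.3
```

```bash
cat > ck.py <<'E'
from w import *
o=ctrl.observe();q=o['tool_rot'];print(st(o['eef_pos']),np.degrees(2*np.arctan2(q[2],q[1]))-90,o['contact_force'],o['ft_torque'],o['grip_width'])
for n in("scene","top"):
    p,d,c=cam(n)
    v,u=np.nonzero(d>0);P=st(atd(c,np.c_[u,v],d[v,u]));H,S,V=cv2.cvtColor(p,cv2.COLOR_RGB2HSV)[v,u].astype(int).T;z=P[:,2]
    y=(H>18)&(H<34)&(S>110)&(abs(P[:,0])<.05)&(P[:,1]<-.04)&(P[:,1]>-.3)&(z<.075)
    for nm,k in(("yel",y),("yeltop",y&(z>.056))):
        if k.sum()>10: print(n,nm,k.sum(),cv2.minAreaRect((P[k][:,:2]*1000).astype(np.float32)),"z",np.percentile(z[k],[2,50,98]))
E
python3 ck.py
```

```text
[[-0.0009 -0.2479  0.0092]] 3.400684625407166 [-2.2442  0.1443  5.5223] [-0.0009  0.3541  0.1312] 0.02500012468054383
scene yel 829 ((0.8690376281738281, -146.29141235351562), (162.2327117919922, 57.2642707824707), 84.57475280761719) z [0.0027 0.0388 0.0599]
scene yeltop 113 ((-0.6974754333496094, -125.816162109375), (48.30588912963867, 116.68867492675781), 1.670136570930481) z [0.056  0.0576 0.0686]
top yel 1093 ((-3.1705894470214844, -146.10459899902344), (49.39047622680664, 89.39024353027344), 0.3916584253311157) z [0.0134 0.0461 0.0609]
top yeltop 275 ((-3.0768775939941406, -167.78463745117188), (49.025386810302734, 33.4227294921875), 1.2266038656234741) z [0.0562 0.0578 0.062 ]
```

Emit:
play_rows:
  motion:
    - {"x": -0.002, "y": 0.04, "z": 0, "ax": 0, "ay": 0, "az": 0}
    - {"x": -0.004, "y": 0.06, "z": 0, "ax": 0, "ay": 0, "az": 0}
    - {"x": -0.004, "y": 0.07, "z": 0, "ax": 0, "ay": 0, "az": 0}
    - {"x": -0.004, "y": 0.07, "z": 0, "ax": 0, "ay": 0, "az": 0}
    - {"x": -0.004, "y": 0.07, "z": 0, "ax": 0, "ay": 0, "az": 0}
    - {"x": -0.004, "y": 0.07, "z": 0, "ax": 0, "ay": 0, "az": 0}
    - {"x": -0.003, "y": 0.06, "z": 0, "ax": 0, "ay": 0, "az": 0}
    - {"x": -0.002, "y": 0.04, "z": 0, "ax": 0, "ay": 0, "az": 0}
    - {"x": -0.001, "y": 0.02, "z": 0, "ax": 0, "ay": 0, "az": 0}
    - {"x": 0, "y": 0, "z": 0, "ax": 0, "ay": 0, "az": 0}

```text
time_s: 20.12
eef_pos: [0.5228, -0.0913, 0.0092]
tool_rot: [-0.0, 0.686, 0.728, 0.0]
contact_force: [0.1, -0.4, 6.7]
grip_width: 0.025
finger_force: 40.5
```

```bash
python3 ck.py; python3 fine.py | grep -E "mark n|tab|^\["
```

```text
[[-0.0004 -0.1716  0.0092]] 3.431872444807766 [ 0.0642 -0.3539  6.6968] [-0.0645 -0.0606  0.037 ] 0.024970047529273245
scene yel 290 ((18.628097534179688, -78.12330627441406), (67.45425415039062, 19.2586669921875), 70.0309066772461) z [0.0058 0.0394 0.0622]
scene yeltop 41 ((16.989028930664062, -86.72364807128906), (48.74107360839844, 14.67066478729248), 64.35685729980469) z [0.0563 0.0577 0.07  ]
top yel 387 ((-9.366533279418945, -83.13174438476562), (43.718505859375, 76.81636810302734), 47.00886154174805) z [0.0295 0.0564 0.0623]
top yeltop 221 ((-1.8114128112792969, -86.72602081298828), (37.621639251708984, 56.82678985595703), 68.37332916259766) z [0.0561 0.0579 0.069 ]
top mark n 249 [-0.0003 -0.0008  0.1845] yrange [-0.0094  0.0077]
top tab -1 16 [-0.0499 -0.0001  0.198 ] yrange [-0.0022  0.0019]
top tab 1 15 [ 0.0471 -0.0008  0.198 ] yrange [-0.0026  0.001 ]
scene mark n 136 [ 0.0006 -0.0007  0.1845] yrange [-0.0087  0.0072]
scene tab -1 13 [-0.0469  0.0007  0.198 ] yrange [-0.0024  0.0041]
scene tab 1 27 [0.052  0.0013 0.198 ] yrange [-0.0036  0.006 ]
[ 0.5227 -0.0913  0.0092]
```

Emit:
play_rows:
  motion:
    - {"x": -0.001, "y": 0.025, "z": 0, "ax": 0, "ay": 0, "az": 0}
    - {"x": -0.001, "y": 0.025, "z": 0, "ax": 0, "ay": 0, "az": 0}
    - {"x": -0.001, "y": 0.02, "z": 0, "ax": 0, "ay": 0, "az": 0}
    - {"x": 0, "y": 0.01, "z": 0, "ax": 0, "ay": 0, "az": 0}
    - {"x": 0, "y": 0.007, "z": 0, "ax": 0, "ay": 0, "az": 0}
    - {"x": 0, "y": 0.007, "z": 0, "ax": 0, "ay": 0, "az": 0}
    - {"x": 0, "y": 0, "z": 0, "ax": 0, "ay": 0, "az": 0}
    - {"x": 0, "y": 0, "z": 0, "ax": 0, "ay": 0, "az": 0}
    - {"x": 0, "y": 0, "z": 0, "ax": 0, "ay": 0, "az": 0}
    - {"x": 0, "y": 0, "z": 0, "ax": 0, "ay": 0, "az": 0}

```text
time_s: 21.65
eef_pos: [0.5224, -0.0791, 0.0092]
tool_rot: [0.001, 0.686, 0.728, -0.0]
contact_force: [-0.5, -7.2, 4.7]
grip_width: 0.0254
finger_force: 40.2
```

```bash
python3 ck.py|head -1; python3 fine.py | grep -E "mark n"
```

```text
[[-0.0001 -0.1594  0.0092]] 3.3966687546337653 [-0.4706 -7.1978  4.6982] [-1.1998  0.0108  0.0519] 0.025353603726914285
top mark n 249 [-0.0003 -0.0008  0.1845] yrange [-0.0094  0.0077]
scene mark n 136 [ 0.0006 -0.0007  0.1845] yrange [-0.0087  0.0072]
```

Emit:
play_rows:
  motion:
    - {"x": 0, "y": 0.007, "z": 0, "ax": 0, "ay": 0, "az": 0}
    - {"x": 0, "y": 0.007, "z": 0, "ax": 0, "ay": 0, "az": 0}
    - {"x": 0, "y": 0, "z": 0, "ax": 0, "ay": 0, "az": 0}
    - {"x": 0, "y": 0, "z": 0, "ax": 0, "ay": 0, "az": 0}
    - {"x": 0, "y": 0, "z": 0, "ax": 0, "ay": 0, "az": 0}
    - {"x": 0, "y": 0, "z": 0, "ax": 0, "ay": 0, "az": 0}
    - {"x": 0, "y": 0, "z": 0, "ax": 0, "ay": 0, "az": 0}
    - {"x": 0, "y": 0, "z": 0, "ax": 0, "ay": 0, "az": 0}
    - {"x": 0, "y": 0, "z": 0, "ax": 0, "ay": 0, "az": 0}
    - {"x": 0, "y": 0, "z": 0, "ax": 0, "ay": 0, "az": 0}

```text
time_s: 23.18
eef_pos: [0.5224, -0.079, 0.0092]
tool_rot: [0.002, 0.686, 0.728, -0.001]
contact_force: [-1.3, -15.3, 2.7]
grip_width: 0.0253
finger_force: 40.0
```

```bash
python3 ck.py|head -1; python3 fine.py | grep -E "mark n"
```

```text
[[-0.     -0.1592  0.0092]] 3.4118328300205008 [ -1.2858 -15.3364   2.6725] [-2.4834  0.1215  0.0857] 0.02533000185149282
top mark n 248 [-0.0004 -0.0008  0.1845] yrange [-0.0094  0.0076]
scene mark n 137 [ 0.0006 -0.0008  0.1845] yrange [-0.0088  0.0072]
```

Emit:
play_rows:
  hand: 60
  motion:
    - {"x": 0, "y": 0, "z": 0, "ax": 0, "ay": 0, "az": 0}
    - {"x": 0, "y": 0, "z": 0, "ax": 0, "ay": 0, "az": 0}
    - {"x": 0, "y": 0, "z": 0, "ax": 0, "ay": 0, "az": 0}
    - {"x": 0, "y": 0, "z": 0, "ax": 0, "ay": 0, "az": 0}
    - {"x": 0, "y": 0, "z": 0, "ax": 0, "ay": 0, "az": 0}
    - {"x": 0, "y": 0, "z": 0.06, "ax": 0, "ay": 0, "az": 0}
    - {"x": 0, "y": 0, "z": 0.15, "ax": 0, "ay": 0, "az": 0}
    - {"x": 0, "y": 0, "z": 0.22, "ax": 0, "ay": 0, "az": 0}
    - {"x": 0, "y": 0, "z": 0.25, "ax": 0, "ay": 0, "az": 0}
    - {"x": 0, "y": 0, "z": 0.25, "ax": 0, "ay": 0, "az": 0}

```text
time_s: 24.72
eef_pos: [0.5213, -0.0759, 0.1499]
tool_rot: [-0.001, 0.686, 0.728, -0.0]
contact_force: [0.7, -0.4, 0.8]
grip_width: 0.0598
finger_force: 0.0
```

Emit:
play_rows:
  hand: 0
  motion:
    - {"x": 0, "y": 0, "z": 0.26, "ax": 0, "ay": 0, "az": 0}
    - {"x": 0, "y": 0, "z": 0.26, "ax": 0, "ay": 0, "az": 0}
    - {"x": 0, "y": 0, "z": 0.26, "ax": 0, "ay": 0, "az": 0}
    - {"x": 0, "y": 0, "z": 0.2, "ax": 0, "ay": 0, "az": 0}
    - {"x": 0, "y": -0.1, "z": 0.1, "ax": 0, "ay": 0, "az": 0}
    - {"x": 0, "y": -0.1, "z": 0, "ax": 0, "ay": 0, "az": 0}
    - {"x": 0, "y": -0.1, "z": 0, "ax": 0, "ay": 0, "az": 0}
    - {"x": 0, "y": -0.1, "z": 0, "ax": 0, "ay": 0, "az": 0}
    - {"x": 0, "y": 0, "z": 0, "ax": 0, "ay": 0, "az": 0}
    - {"x": 0, "y": 0, "z": 0, "ax": 0, "ay": 0, "az": 0}

```text
time_s: 25.55
eef_pos: [0.5218, -0.1365, 0.3107]
tool_rot: [-0.0, 0.686, 0.727, 0.0]
contact_force: [0.3, 0.3, 0.3]
grip_width: 0.0001
finger_force: 0.0
```

```bash
python3 ck.py|head -1; python3 fine.py | grep -E "mark n|tab"; python3 - <<'E'
from w import *
p,d,c=cam("wrist"); save("w2",p)
v,u=np.nonzero(d>0);P=st(atd(c,np.c_[u,v],d[v,u]));H,S,V=cv2.cvtColor(p,cv2.COLOR_RGB2HSV)[v,u].astype(int).T;z=P[:,2]
ch=(abs(P[:,0])<.04)&(P[:,1]<-.02)&(P[:,1]>-.25)
for n,k in(("top",ch&(z>.05)&(z<.065)&(H>18)&(H<34)&(S>110)),("bar",ch&(V<60)&(z>.018)&(z<.034)&(P[:,1]<-.105))):
    if k.sum()>5:
        A=np.c_[P[k][:,:2],np.ones(k.sum())];print(n,k.sum(),cv2.minAreaRect((P[k][:,:2]*1000).astype(np.float32)),np.percentile(z[k],[5,50,95]),"slopes",np.linalg.lstsq(A,z[k],rcond=None)[0][:2])
E
```

```text
[[-0.0041 -0.2167  0.3107]] 3.314001509204857 [0.2847 0.3391 0.3206] [-0.0401 -0.0661 -0.0142] 0.00010768878158523
top mark n 247 [-0.0004 -0.0009  0.1845] yrange [-0.0094  0.0076]
top tab -1 16 [-0.0499 -0.0001  0.198 ] yrange [-0.0022  0.0019]
top tab 1 15 [ 0.0471 -0.0008  0.198 ] yrange [-0.0026  0.001 ]
scene mark n 136 [ 0.0006 -0.0007  0.1845] yrange [-0.0087  0.0072]
scene tab -1 13 [-0.0469  0.0007  0.198 ] yrange [-0.0024  0.0041]
scene tab 1 26 [0.0518 0.0011 0.198 ] yrange [-0.0036  0.0055]
top 1133 ((0.5421123504638672, -83.75801086425781), (27.73387336730957, 49.83607864379883), 88.62226104736328) [0.0547 0.0562 0.0576] slopes [-0.0021  0.0261]
bar 1401 ((0.5302677154541016, -147.64437866210938), (22.73760223388672, 85.2410888671875), 0.5582218766212463) [0.0246 0.026  0.0274] slopes [-0.0008  0.0031]
```

View pics/w2.png

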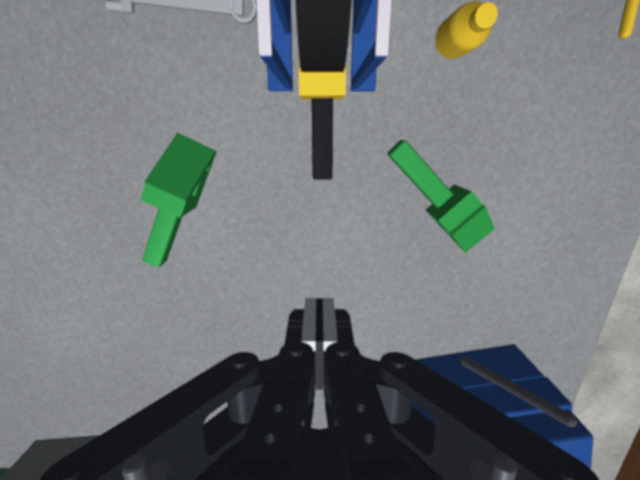

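The chock is centred (x +0.5 mm), straight and flat, with its back at (322,83) and bar at (322,140). The nose comes out at about y -11, and the mark hasn't moved. Now I'll shut the cover.

Emit:
play_rows:
  motion:
    - {"x": -0.011, "y": 0.2, "z": 0, "ax": 0, "ay": 0, "az": 0}
    - {"x": -0.011, "y": 0.24, "z": 0, "ax": 0, "ay": 0, "az": 0}
    - {"x": -0.011, "y": 0.24, "z": 0, "ax": 0, "ay": 0, "az": 0}
    - {"x": -0.011, "y": 0.24, "z": 0, "ax": 0, "ay": 0, "az": 0}
    - {"x": -0.011, "y": 0.24, "z": 0, "ax": 0, "ay": 0, "az": 0}
    - {"x": -0.011, "y": 0.24, "z": 0, "ax": 0, "ay": 0, "az": 0}
    - {"x": -0.011, "y": 0.24, "z": 0, "ax": 0, "ay": 0, "az": 0}
    - {"x": -0.011, "y": 0.24, "z": 0, "ax": 0, "ay": 0, "az": 0}
    - {"x": -0.011, "y": 0.24, "z": 0, "ax": 0, "ay": 0, "az": 0}
    - {"x": -0.011, "y": 0.19, "z": 0, "ax": 0, "ay": 0, "az": 0}

```text
time_s: 27.13
eef_pos: [0.505, 0.2126, 0.3105]
tool_rot: [-0.0, 0.686, 0.728, 0.0]
contact_force: [0.5, -0.0, 0.9]
grip_width: -0.0
finger_force: 0.0
```

Emit:
play_rows:
  motion:
    - {"x": 0, "y": 0, "z": -0.1, "ax": 0, "ay": 0, "az": 0}
    - {"x": 0, "y": 0, "z": -0.15, "ax": 0, "ay": 0, "az": 0}
    - {"x": 0, "y": 0, "z": -0.15, "ax": 0, "ay": 0, "az": 0}
    - {"x": 0, "y": 0, "z": -0.13, "ax": 0, "ay": 0, "az": 0}
    - {"x": 0, "y": 0, "z": -0.09, "ax": 0, "ay": 0, "az": 0}
    - {"x": 0, "y": 0, "z": 0, "ax": 0, "ay": 0, "az": 0}
    - {"x": 0.002, "y": -0.05, "z": 0, "ax": 0, "ay": 0, "az": 0}
    - {"x": 0.004, "y": -0.07, "z": 0, "ax": 0, "ay": 0, "az": 0}
    - {"x": 0.005, "y": -0.09, "z": 0, "ax": 0, "ay": 0, "az": 0}
    - {"x": 0.006, "y": -0.1, "z": 0, "ax": 0, "ay": 0, "az": 0}

```text
time_s: 27.97
eef_pos: [0.5089, 0.1631, 0.2191]
tool_rot: [0.001, 0.686, 0.728, 0.001]
contact_force: [0.1, 1.4, -1.6]
grip_width: -0.0001
finger_force: 1.0
```

Emit:
play_rows:
  motion:
    - {"x": 0.006, "y": -0.11, "z": 0, "ax": 0, "ay": 0, "az": 0}
    - {"x": 0.006, "y": -0.11, "z": 0, "ax": 0, "ay": 0, "az": 0}
    - {"x": 0.006, "y": -0.11, "z": 0, "ax": 0, "ay": 0, "az": 0}
    - {"x": 0.006, "y": -0.11, "z": 0, "ax": 0, "ay": 0, "az": 0}
    - {"x": 0.006, "y": -0.11, "z": 0, "ax": 0, "ay": 0, "az": 0}
    - {"x": 0.006, "y": -0.11, "z": 0, "ax": 0, "ay": 0, "az": 0}
    - {"x": 0.005, "y": -0.09, "z": 0, "ax": 0, "ay": 0, "az": 0}
    - {"x": 0.003, "y": -0.06, "z": 0, "ax": 0, "ay": 0, "az": 0}
    - {"x": 0.002, "y": -0.04, "z": 0, "ax": 0, "ay": 0, "az": 0}
    - {"x": 0.001, "y": -0.02, "z": 0, "ax": 0, "ay": 0, "az": 0}

```text
time_s: 28.8
eef_pos: [0.5159, 0.0343, 0.2191]
tool_rot: [-0.001, 0.686, 0.727, 0.003]
contact_force: [0.5, 17.5, 5.3]
grip_width: -0.0
finger_force: 8.8
```

Emit:
play_rows:
  motion:
    - {"x": 0, "y": -0.01, "z": 0, "ax": 0, "ay": 0, "az": 0}
    - {"x": 0, "y": -0.01, "z": 0, "ax": 0, "ay": 0, "az": 0}
    - {"x": 0, "y": 0, "z": 0, "ax": 0, "ay": 0, "az": 0}
    - {"x": 0, "y": 0, "z": 0, "ax": 0, "ay": 0, "az": 0}
    - {"x": 0, "y": 0, "z": 0, "ax": 0, "ay": 0, "az": 0}
    - {"x": 0, "y": 0, "z": 0, "ax": 0, "ay": 0, "az": 0}
    - {"x": 0, "y": 0, "z": 0, "ax": 0, "ay": 0, "az": 0}
    - {"x": 0, "y": 0, "z": 0, "ax": 0, "ay": 0, "az": 0}
    - {"x": 0, "y": 0, "z": 0, "ax": 0, "ay": 0, "az": 0}
    - {"x": 0, "y": 0, "z": 0, "ax": 0, "ay": 0, "az": 0}

```text
time_s: 29.63
eef_pos: [0.5158, 0.0344, 0.2191]
tool_rot: [-0.002, 0.685, 0.728, 0.004]
contact_force: [-0.5, 16.4, 5.3]
grip_width: -0.0001
finger_force: 8.4
```

At the end stop. I'll back off +y, lift, and move clear toward the robot's left to check.

Emit:
play_rows:
  motion:
    - {"x": 0, "y": 0.05, "z": 0, "ax": 0, "ay": 0, "az": 0}
    - {"x": 0, "y": 0.08, "z": 0, "ax": 0, "ay": 0, "az": 0}
    - {"x": 0, "y": 0, "z": 0.1, "ax": 0, "ay": 0, "az": 0}
    - {"x": 0, "y": 0, "z": 0.2, "ax": 0, "ay": 0, "az": 0}
    - {"x": 0, "y": 0, "z": 0.2, "ax": 0, "ay": 0, "az": 0}
    - {"x": 0, "y": 0.15, "z": 0.1, "ax": 0, "ay": 0, "az": 0}
    - {"x": 0, "y": 0.22, "z": 0, "ax": 0, "ay": 0, "az": 0}
    - {"x": 0, "y": 0.24, "z": 0, "ax": 0, "ay": 0, "az": 0}
    - {"x": 0, "y": 0.24, "z": 0, "ax": 0, "ay": 0, "az": 0}
    - {"x": 0, "y": 0.2, "z": 0, "ax": 0, "ay": 0, "az": 0}

```text
time_s: 30.47
eef_pos: [0.5148, 0.2093, 0.3078]
tool_rot: [0.0, 0.686, 0.728, 0.0]
contact_force: [0.0, -0.1, 0.4]
grip_width: 0.0003
finger_force: 0.0
```

Emit:
play_rows:
  motion:
    - {"x": 0, "y": 0.1, "z": 0, "ax": 0, "ay": 0, "az": 0}
    - {"x": 0, "y": 0.1, "z": 0, "ax": 0, "ay": 0, "az": 0}
    - {"x": 0, "y": 0.1, "z": 0, "ax": 0, "ay": 0, "az": 0}
    - {"x": 0, "y": 0.1, "z": 0, "ax": 0, "ay": 0, "az": 0}
    - {"x": 0, "y": 0, "z": 0, "ax": 0, "ay": 0, "az": 0}
    - {"x": 0, "y": 0, "z": 0, "ax": 0, "ay": 0, "az": 0}
    - {"x": 0, "y": 0, "z": 0, "ax": 0, "ay": 0, "az": 0}
    - {"x": 0, "y": 0, "z": 0, "ax": 0, "ay": 0, "az": 0}
    - {"x": 0, "y": 0, "z": 0, "ax": 0, "ay": 0, "az": 0}
    - {"x": 0, "y": 0, "z": 0, "ax": 0, "ay": 0, "az": 0}

```text
time_s: 31.3
eef_pos: [0.5153, 0.2664, 0.3074]
tool_rot: [0.0, 0.686, 0.727, 0.0]
contact_force: [0.8, 0.5, 0.1]
grip_width: 0.0001
finger_force: 0.0
```

```bash
python3 fine.py | grep -E "mark n|tab"; python3 - <<'E'
from w import *
p,d,c=cam("top"); save("end",cv2.resize(p[150:400,180:480],(720,600),interpolation=cv2.INTER_CUBIC))
for t,z in(("fin",.244),("bottle",0),("tin",0),("wrench",0)):
    for m in mark_of("top",t)[:1]: print(t,atz(c,m["position"],z)[0],st(atz(c,m["position"],z)) if t=="fin" else "")
v,u=np.nonzero(d>0);P=st(atd(c,np.c_[u,v],d[v,u]));H,S,V=cv2.cvtColor(p,cv2.COLOR_RGB2HSV)[v,u].astype(int).T
k=(H<16)&(S>130)&(P[:,2]>.236)&(abs(P[:,0])<.05); print("fin",P[k].mean(0))
E
```

```text
top mark n 249 [-0.0003 -0.0008  0.1845] yrange [-0.0094  0.0077]
top tab -1 12 [-0.0509  0.0001  0.198 ] yrange [-0.0016  0.0019]
top tab 1 9 [ 0.0489 -0.0009  0.198 ] yrange [-0.0026  0.0009]
wrist mark n 57 [ 0.0123 -0.009   0.1845] yrange [-0.0112 -0.007 ]
scene mark n 70 [-0.0043 -0.0032  0.1845] yrange [-0.0087  0.0021]
scene tab -1 3 [-0.0509 -0.0005  0.198 ] yrange [-0.0019  0.001 ]
scene tab 1 25 [0.052  0.0012 0.198 ] yrange [-0.0036  0.0056]
fin [0.5074 0.0222 0.244 ] [[-0.009  -0.0574  0.244 ]]
bottle [0.6611 0.0575 0.    ] 
tin [0.6575 0.2469 0.    ] 
wrench [0.3531 0.0775 0.    ] 
fin [-0.0186  0.1128  0.5819]
```

View pics/end.png

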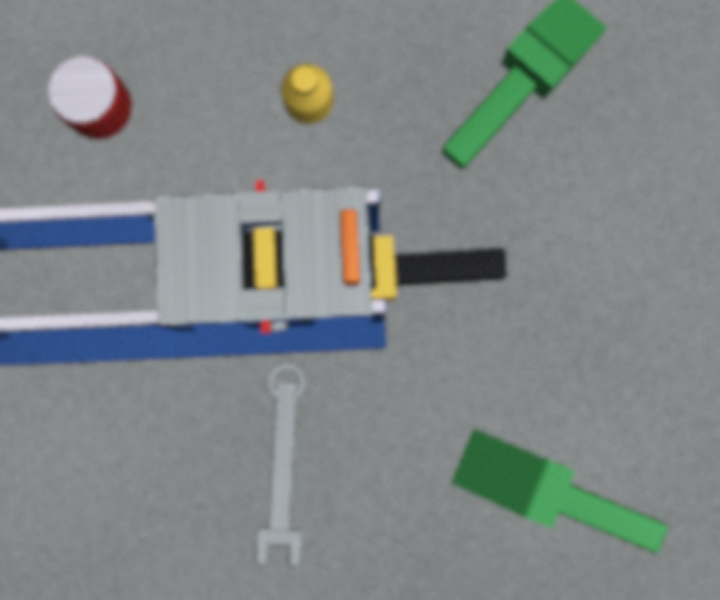

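The final view shows the cover shut with the mark in the middle of its window at (265,257), level with the tabs at (261,187) and (266,326). The chock is straight behind the wheel, and the bottle, tin and wrench haven't moved.

```bash
python3 -c "
from cell import ctrl
print(ctrl.sign_off())"
```

```text
the job is handed in; nothing more can be done
None
```

The wheel is parked and the job handed in at about 32 s: mark within 1 mm of the tabs and centred in the shut cover's window, chock snug, straight and flat, bystanders untouched; hand-in returned no verdict.

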